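# Refill the cup chute

## Robot

A 7-joint arm with a two-finger parallel gripper is mounted at the origin on a cart in front of the work surface, level with it; the furniture and walls round the work are solid. World frame = base frame: x ahead of the robot, y to its left, z up, the work surface at z = 0. Lengths are in m, angles in degrees, forces in N, time in s.
With the tool pointing down it reaches from about 0.425 to 0.875 m from the base axis. Payload 4.7 kg.
Tool frame: the origin (TCP) lies between the finger pads; the fingertips stand env.tip_reach ahead of it and the grasp point (between the pads) lies 2 mm behind it (env.tip_reach is the distance from the TCP to the fingertips, in m); z points along the fingers, y is the line along which they close (so a half turn about z gives the same grasp; the last joint's range is limited). The gripper opens to 87 mm and grips with 3 to 60 N. Pads are 19 mm wide; open, the fingers measure 117 mm over their backs; the gripper's body (75 mm by 190 mm) begins 51 mm behind the grasp point.
Start: joints at [-69.723, 18.392, -4.016, 83.108, 1.295, 78.541, -3.26], TCP at [0.217, 0.613, 0.24] pointing down, gripper open.
Joint ranges: [-163.93, 163.93], [-17.29, 119.83], [-79.2, 71.16], [3.27, 140.29], [-89.18, 269.18], [5.43, 117.66], [-154.24, 154.24]. Speed limits (degrees/s): [147.25, 147.25, 180, 180, 180, 180, 180].

## Interface

Orientations are given as [roll, pitch, yaw] about the fixed x, y, z axes, in that order (R = Rz(yaw) Ry(pitch) Rx(roll)).
In Python, from cell import env, eyes, workorder gives the robot as it stands (env), with the cameras (eyes) and the job (workorder).
- The arm moves only by the shell command python3 steer.py 'ROWS' [FORCE]. ROWS is rows parted by semicolons, their numbers by spaces, 1 to 8 of them, each of 5 numbers: dx, dy, dz in m, then a turn about the tool's z in degrees, then the finger opening in m; each row is the pose to reach, as a shift and turn from the pose commanded when the command began, along the tool's axes at that moment; what a row does not reach only later rows make up. A row lasts 1/12 s, in which the tool goes at most 0.0417 m and 7.16 degrees, less where a joint would pass 70% of its speed; a pose out of reach is approached as far as the arm can. The fingers move at their own pace and stop on an object; FORCE is the grip in N (left out, the last holds). Time passes only in rows, so rows that do not move let the fingers close. It prints the time, the measured TCP pose, the force, the opening and the grip force at its end.
- env.get_obs(): the state, without advancing time (a new reading comes with each control period).
- eyes.read_camera(name): name is "scene" or "top" or "wrist"; returns a dict with "color" (384x512x3 uint8, blue, green, red), "fx", "fy", "cx", "cy" (pixels), "world_from_camera" (4x4, takes a point from camera to world coordinates). Camera axes: x right, y down, z forward; pixel columns grow to the right and rows downward; lengths in m; the calibration is good to about 2 mm. A picture is of the moment at which its call begins. There is no depth.
- workorder.sign_off(): hands the job in; it is judged then, once.
The state is a dict: "time_s": time; "qpos": joint angles; "joint_velocities": joint speeds; "effort": joint torques, N m; "tool_pos": TCP position; "tool_rot": TCP orientation; "force": force on the tool from outside, world axes, zero at the start; "wrist_torque": the same for the moment, N m; "grip_width": finger opening in m; "grasp_force": force on a finger pad.
Only numpy, scipy, OpenCV 4.12 (cv2) and the standard library are available. Lean on these libraries where they do the work, as an engineer would, in place of code of your own. Each camera call takes 0.05 s, during which the arm holds its last target. There are 200 camera calls.

## Task

Refill the espresso-cup chute. Turn its round cover by the black peg until the opening is fully over the lane that has a slot for cup handles, and leave it there; then feed both white espresso cups into that lane, base first and with the handle in the slot, so that they slide down and rest one on top of the other. Leave the saucer, the spoon and the metal dosing cup where they are.

Things in the scene. Friction and masses are not known exactly. Their poses are not given: they have to be found in the camera images.
- cup_chute: the chute's fixed stand, a dark steel foot plate 200 x 170 mm with an inclined spine. Origin on the worktop under the dial's pivot; x (level) points the way the lanes run down, away from the robot; z up. Two lanes stand side by side, 97 mm apart along y, with the round cover over their mouths.
- dial_pivot (a point): centre of the cover's pivot, 140 mm above the worktop, in the plane of the lane mouths. z: the axis of pivot and lanes, up out of the mouths, leaning 35 degrees from vertical towards the stand's -x; y: the stand's y; x: up the mouth plane, 35 degrees above horizontal. The mouths lie 50 mm from the pivot, 75 degrees either side of x (x = +13, y = +48 or -48 mm).
- dial (a joint): angle of the cover about dial_pivot's z, anticlockwise seen from above the mouths, -1.5 to 1.5 rad. At 0 the opening points along dial_pivot's x; at +1.31 it is over the lane at +y, at -1.31 over that at -y; within 0.2 rad of that a cup passes freely. Friction holds it where it is left (1 to 2 N at the peg turns it).
- dial_peg (a point): a point on the axis of the black peg that turns the cover: a round upright, 16 mm in diameter, parallel to the pivot's axis, 77 mm from it, across from the opening. It rises 40 mm from the cover's upper face; this point is 24 mm above that face. z runs along the peg, x points to the pivot.
- dial_opening (a point): middle of the cover's opening, in the plane of the mouths, 50 mm from the pivot. The cover is a steel disc of 180 mm diameter, 4 mm thick, its upper face 6 mm (hub: 8.5 mm) above the mouth plane; the opening is a sector of 124 degrees, open at the rim.
- cup_lane: the lane for cups: an inclined ten-sided tube, 70 mm across inside, polished and slippery, 128 mm deep, 3 mm wall, with a slot 22 mm wide along its whole upper side (away from the robot) for the handles, and a closed lower end. It is the left or the right lane. Origin: centre of its mouth; axes as cup_chute.
- cup_lane_mouth (a point): centre of the cup lane's mouth; z points up out of the lane along its axis (35 degrees from vertical), x towards the slot, y across.
- cup_lane_stop (a point): centre of the cup lane's closed lower end, 128 mm down the axis from the mouth; axes as cup_lane_mouth. A cup that has slid home has its base here; a second cup's base stands on or a little in the first one's rim. Cups have play and may lean up to 30 degrees in the lane.
- plain_lane: the other lane: the same tube without a slot (for handleless cups; not used here). Origin: centre of its mouth.
- cup_one: white porcelain espresso cup with one handle, standing upright. Bowl 63 mm across at the rim, nearly straight in the upper half, 45 mm at the base, 56 mm high; handle 9 mm wide, its tip 50 mm from the bowl's axis. Origin on the underside; the bowl's axis stands at x = 0, y = +9.5 mm in the cup's frame; the handle points along the cup's -y; z up.
- cup_one_rim (a point): centre of cup_one's mouth, on the bowl's axis, 56 mm above its base; axes as body cup_one.
- cup_two: a second cup, the same in shape, size and frame as cup_one.
- cup_two_rim (a point): centre of cup_two's mouth, on the bowl's axis, 56 mm above its base; axes as body cup_two.
- saucer: white saucer, 121 mm across, 16 mm high, loose, near the robot; to be left alone. Origin under its centre.
- teaspoon: steel teaspoon, 132 mm long, loose, near the robot; to be left alone.
- dosing_cup: metal dosing cup without handle, 68 mm across, 82 mm high, loose, standing at the left behind a cup; to be left alone. Origin under its centre.

How it is judged (in metres and radians):
On the way, in this order (a step that is already met when the one before it is completed fails the run):
1. the cover's opening is over the cup lane (its middle within 12 mm of the lane's mouth) (distance between dial_opening and cup_lane_mouth below 0.012 m), for 0.2 s.
2. one cup has slid to the lower end of the cup lane, base first (((z of cup_one_rim in the frame of cup_lane_stop between 0.045 and 0.068 m and distance between cup_one_rim and cup_lane_stop below 0.07 m) or (z of cup_two_rim in the frame of cup_lane_stop between 0.045 and 0.068 m and distance between cup_two_rim and cup_lane_stop below 0.07 m))), for 0.2 s.
At the end, for the whole second after the job is handed in: Both cups rest released in the slotted lane, base down it, handle in the slot (leaning up to 0.7 rad in it), within 20 mm of its axis: one rim 45-68 mm above the lane's end along the axis, the other, on top of it, 85-130 mm; the cover's opening within 15 mm of the lane's mouth (((z of cup_one_rim in the frame of cup_lane_stop between 0.045 and 0.068 m and z of cup_two_rim in the frame of cup_lane_stop between 0.085 and 0.13 m) or (z of cup_two_rim in the frame of cup_lane_stop between 0.045 and 0.068 m and z of cup_one_rim in the frame of cup_lane_stop between 0.085 and 0.13 m)) and x of cup_one_rim in the frame of cup_lane_stop between -0.02 and 0.02 m and y of cup_one_rim in the frame of cup_lane_stop between -0.02 and 0.02 m and angle between the z axis of each of cup_one, cup_two and the z axis of cup_lane_stop, either way round below 0.7 rad and angle between the y axis of each of cup_one, cup_two and the x axis of cup_lane_stop, either way round below 0.7 rad and angle between each of cup_one, cup_two's own z axis and vertical below 1.2 rad and linear speed of each of cup_one, cup_two below 0.02 m/s and contact force between each of cup_one, cup_two and the fingers below 0.1 N and x of cup_two_rim in the frame of cup_lane_stop between -0.02 and 0.02 m and y of cup_two_rim in the frame of cup_lane_stop between -0.02 and 0.02 m and distance between dial_opening and cup_lane_mouth below 0.015 m); the robot touches nothing.
It fails at once if the saucer is shifted by more than 30 mm (distance of saucer from where it was at the start of the episode above 0.03 m).
It fails at once if the teaspoon is shifted by more than 30 mm (distance of teaspoon from where it was at the start of the episode above 0.03 m).
It fails at once if the dosing cup is shifted by more than 30 mm (distance of dosing_cup from where it was at the start of the episode above 0.03 m).
It also fails if it takes over 72 s, if anything falls off the work surface, if the arm or the gripper's body presses on something with over 40 N, if the wrist force passes 120 N, or if a joint passes its speed limit or range.

## Working session

There is one attempt and no reset: what is moved stays moved. The work goes in short steps, Python scripts to look and compute and a shell command to move; the robot and the scene stay as the last step left them, time stands still between calls to the robot, and variables do not carry over. Pictures are saved under pics/ and viewed, at most 10 in all, crops included, and the job is handed in when it is done.

```bash
ls; mkdir -p pics
python3 - <<'E'
from cell import env, eyes, workorder
import cv2,numpy as np
o=env.get_obs();print(o,env.tip_reach)
ims=[]
for n in("scene","top"):
    c=eyes.read_camera(n);cv2.imwrite(f"pics/{n}0.png",c["color"]);print(n,c["fx"],c["cx"],c["cy"],np.round(c["world_from_camera"],4).tolist())
E
```

```text
cell.py
pics
steer.py
{'time_s': 0.0, 'qpos': array([-69.72378146,  18.43779545,  -4.01522322,  83.176344  ,
         1.29615635,  78.53990098,  -3.25941663]), 'joint_velocities': array([ 0.02599668, -0.09923353,  0.13913493,  0.0192783 , -0.0332668 ,
       -0.00925676, -0.03140477]), 'effort': array([ 4.68200471e-05, -4.91305089e+01, -4.04218035e-01, -3.12515795e+01,
       -6.38970640e-02,  4.40039474e-02,  1.76147032e-04]), 'tool_pos': array([0.21651649, 0.61231959, 0.23846314]), 'tool_rot': array([-1.79891267e+02,  7.03362187e-03,  1.60534091e+02]), 'force': array([-0.4033074 , -0.23634644,  0.2101258 ]), 'wrist_torque': array([-0.00934145, -0.03657446,  0.00188843]), 'grasp_force': 0.0, 'grip_width': 0.08703903236226265} 0.017
scene 394.6509937386163 261.87278749002337 194.8388201301744 [[0.6386, -0.4928, 0.5911, -0.0316], [-0.7696, -0.4093, 0.4901, -0.4703], [0.0004, -0.7679, -0.6406, 0.7567], [0.0, 0.0, 0.0, 1.0]]
top 410.76388254966815 259.57720921247574 189.15642890004128 [[0.0177, -0.9972, 0.0732, 0.4587], [-0.9998, -0.0169, 0.0121, 0.0034], [-0.0108, -0.0734, -0.9972, 1.1417], [0.0, 0.0, 0.0, 1.0]]
```

View pics/scene0.png

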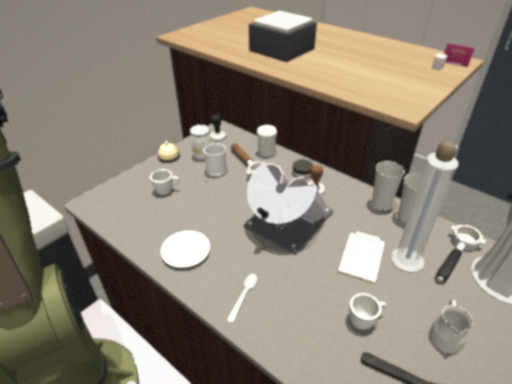

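View pics/top0.png

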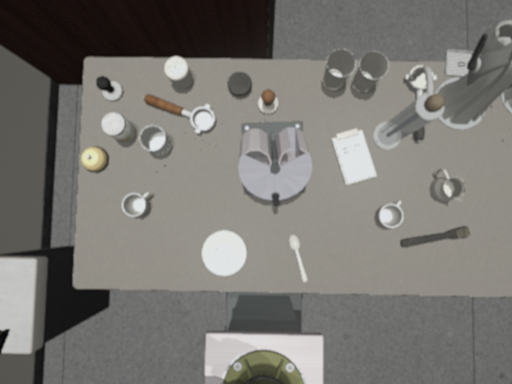

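The scene view shows one cup on the left at about (162,183), the other on the right at (364,312), and the chute at (285,195). In the top view the cups are at (135,206) and (390,215), the chute pivot is near (275,165) and the peg near (276,200). The opening points away from the robot, so the dial is near 0. I'll zoom in to find the slot and the handles.

Run:
```python
import cv2,numpy as np
t=cv2.imread("pics/top0.png");s=cv2.imread("pics/scene0.png")
r=lambda i,x,y,w,h,k:cv2.resize(i[y:y+h,x:x+w],(w*k,h*k),interpolation=cv2.INTER_CUBIC)
a=r(t,225,110,100,100,4);b=r(s,235,150,100,100,4)
c=r(t,115,180,50,50,4);d=r(t,370,190,50,50,4)
e=np.hstack([c,d,r(s,140,160,50,50,4),r(s,342,285,50,50,4)])
cv2.imwrite("pics/z1.png",np.vstack([np.hstack([a,b]),e]))
```

```text
(no output)
```

View pics/z1.png

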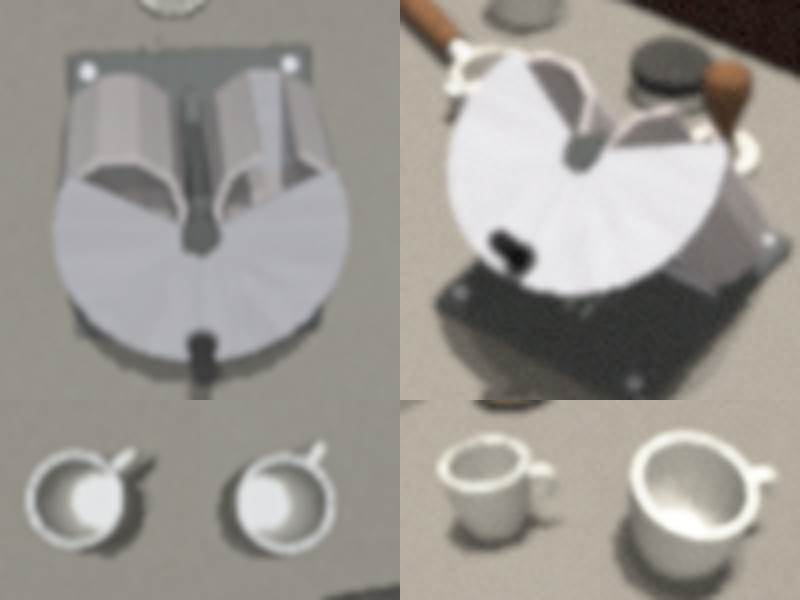

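The slotted lane is the right one: the bright slit is near (294,135) in the full top image. So the cup lane is at -y and the dial goes to -1.31. The handles point to the upper right. Next I'll measure everything.

```bash
cat > h.py <<'E'
from cell import env, eyes, workorder
import cv2,numpy as np
from scipy.spatial.transform import Rotation as Rn
def ray(c,u,v):
    T=c["world_from_camera"];d=T[:3,:3]@np.array([(u-c["cx"])/c["fx"],(v-c["cy"])/c["fy"],1]);return T[:3,3],d
def onz(c,u,v,z):
    o,d=ray(c,u,v);return o+d*(z-o[2])/d[2]
def two(c1,p1,c2,p2):
    (o1,d1),(o2,d2)=ray(c1,*p1),ray(c2,*p2)
    s=np.linalg.lstsq(np.c_[d1,-d2],o2-o1,rcond=None)[0];a=o1+d1*s[0];b=o2+d2*s[1];return (a+b)/2,np.linalg.norm(a-b)
def to(p,yaw):  # shift in tool axes and turn from the measured pose
    o=env.get_obs();R=Rn.from_euler("xyz",o["tool_rot"],degrees=True).as_matrix()
    t=(o["tool_rot"][2]-yaw+180)%360-180
    print("go",np.round(R.T@(np.array(p)-o["tool_pos"]),4),"turn",round(t,2),"rows",round(max(np.linalg.norm(p-o["tool_pos"])/.0417,abs(t)/7.16),1))
E
python3 - <<'E'
from h import *
C={n:eyes.read_camera(n) for n in("top","scene")}
g={n:cv2.cvtColor(c["color"],cv2.COLOR_BGR2GRAY) for n,c in C.items()}
def blob(n,x,y,w,h,f):
    m=f(C[n]["color"][y:y+h,x:x+w].astype(int)).astype(np.uint8)
    k,l,s,ce=cv2.connectedComponentsWithStats(m)
    for i in range(1,k):
        if s[i,4]>5:print("  ",n,ce[i]+[x,y],s[i])
# cups: rim circle by enclosing brightness contour
for nm,x,y in(("L",112,182),("R",368,190)):
    a=g["top"][y:y+48,x:x+48].astype(float);bg=np.median(a)
    print(nm,"bg",bg,"max",a.max())
    m=(a>bg+35).astype(np.uint8)
    c=max(cv2.findContours(m,0,2)[0],key=cv2.contourArea)
    filled=cv2.drawContours(np.zeros_like(m),[c],-1,1,-1)
    body=cv2.morphologyEx(filled,cv2.MORPH_OPEN,cv2.getStructuringElement(2,(13,13)))
    cb=max(cv2.findContours(body,0,2)[0],key=cv2.contourArea)
    (u,v),r=cv2.minEnclosingCircle(cb);el=cv2.fitEllipse(cb);u,v=el[0]
    P=onz(C["top"],u+x,v+y,.056)
    ys,xs=np.nonzero((m>0)&(np.hypot(np.indices(m.shape)[1]-u,np.indices(m.shape)[0]-v)>np.mean(el[1])/2+1.5))
    hp=onz(C["top"],xs.mean()+x,ys.mean()+y,.045)
    print(nm,"px",u+x,v+y,"ax",el[1],"rad mm",np.mean(el[1])/2/C["top"]["fx"]*1086,P,"handle",hp,len(xs),"ang",np.degrees(np.arctan2(*(hp-P)[[1,0]])))
print("bolts");blob("top",235,115,80,25,lambda a:a.min(2)>170)
print("bolts s");blob("scene",240,205,95,50,lambda a:a.min(2)>105)
print("peg");blob("top",262,185,26,28,lambda a:a.max(2)<75);blob("scene",252,200,25,25,lambda a:a.max(2)<70)
print("hub");blob("top",262,155,26,26,lambda a:(a.max(2)<125));blob("scene",270,180,20,16,lambda a:(a.max(2)<125))
E
```

```text
L bg 145.0 max 230.0Traceback (most recent call last):
  File "<stdin>", line 17, in <module>
ValueError: max() iterable argument is empty
```

```bash
cat > m.py <<'E'
from h import *
C={n:eyes.read_camera(n) for n in("top","scene")}
def blob(n,x,y,w,h,f):
    m=f(C[n]["color"][y:y+h,x:x+w].astype(int)).astype(np.uint8)
    k,l,s,ce=cv2.connectedComponentsWithStats(m)
    for i in range(1,k):
        if s[i,4]>5:print("  ",n,np.round(ce[i]+[x,y],1),s[i]+[x,y,0,0,0])
for nm,x,y in(("L",112,182),("R",368,190)):
    a=cv2.resize(C["top"]["color"][y:y+48,x:x+48].max(2),None,fx=4,fy=4,interpolation=cv2.INTER_CUBIC)
    b=cv2.GaussianBlur(a,(5,5),0)
    ci=cv2.HoughCircles(b,cv2.HOUGH_GRADIENT,1,100,param1=80,param2=10,minRadius=42,maxRadius=54)[0][0]
    u,v,r=ci[0]/4+x-.375,ci[1]/4+y-.375,ci[2]/4
    yy,xx=np.mgrid[:192,:192];d=np.hypot(xx-ci[0],yy-ci[1])
    m=(b>np.median(b)+25)&(d>ci[2]+6)&(d<ci[2]+28)
    hu,hv=xx[m].mean()/4+x-.375,yy[m].mean()/4+y-.375
    P=onz(C["top"],u,v,.056);hp=onz(C["top"],hu,hv,.045)
    print(nm,"px",u,v,"rad mm",r/C["top"]["fx"]*1086,P,"handle",hp,m.sum(),"ang",np.degrees(np.arctan2(*(hp-P)[[1,0]])))
print("bolts");blob("top",235,115,80,25,lambda a:a.min(2)>150)
print("bolts s");blob("scene",240,205,95,50,lambda a:a.min(2)>105)
print("peg");blob("top",262,185,26,28,lambda a:a.max(2)<75);blob("scene",252,200,25,25,lambda a:a.max(2)<70)
print("hub");blob("top",262,155,26,26,lambda a:(a.max(2)<125));blob("scene",270,180,20,16,lambda a:(a.max(2)<125))
E
python3 m.py
```

```text
L px 132.75 204.25 rad mm 32.783794 [0.49253492 0.35220006 0.056     ] handle [0.52086149 0.32236311 0.045     ] 253 ang -46.48751445238535
R px 391.75 215.25 rad mm 33.84134 [ 0.47548109 -0.33206714  0.056     ] handle [ 0.51205891 -0.35613142  0.045     ] 135 ang -33.340622441904195
bolts
   top [288.9 133.1] [280 124  20  16 173]
   top [252.6 134. ] [244 126  19  14 187]
   top [300. 136.] [298 132   5   8  24]
bolts s
   scene [291.  226.4] [ 240  205   95   50 2578]
peg
   top [275.3 199.7] [273 194   6  12  59]
   scene [262.8 213.1] [259 209   8   9  40]
   scene [258.4 221.6] [252 217  20   8  85]
hub
   top [264.6 158.5] [262 155   7   9  41]
   top [274.6 163.6] [270 155  10  19 137]
   top [284.3 157.8] [282 155   5   6  26]
   scene [280.8 187. ] [277 183   9   9  57]
```

Run:
```python
from h import *
t=eyes.read_camera("top");s=eyes.read_camera("scene")
for h in(.006,.012):
    a,b=onz(t,246.9,127.4,h),onz(t,297.1,125.4,h);q=[onz(s,u-.4,v-.4,h) for u,v in((250,222.75),(293.5,245.5),(327.25,210.25))]
    print(h,a,b,np.linalg.norm(a-b),*q,"yaw",np.degrees(np.arctan2(*(a-b)[[1,0]]))-90,np.degrees(np.arctan2(*(q[0]-q[1])[[1,0]]))-90,np.degrees(np.arctan2(*(q[2]-q[1])[[1,0]])),"ctr",(a+q[1])/2)
print("hub",two(t,(274.7,167.5),s,(279.8,188)),onz(t,274.7,167.5,.147),onz(s,279.8,188,.147))
# peg top: black blob ends: top (lower end), scene (upper-left end)
print("pegtop",two(t,(275.3,203.5),s,(259.5,210.5)))
```

```text
0.006 [0.71506119 0.05582316 0.006     ] [ 0.7228922  -0.08474452  0.006     ] 0.14078564330423168 [0.54894269 0.054698   0.006     ] [ 0.55684829 -0.08696642  0.006     ] [ 0.72767213 -0.08047588  0.006     ] yaw 3.1886423554050793 3.194084220706287 2.1759343359229044 ctr [ 0.63595474 -0.01557163  0.006     ]
0.012 [0.71370667 0.05554625 0.012     ] [ 0.7214963  -0.08427877  0.012     ] 0.14004183630679387 [0.54430236 0.05050135 0.012     ] [ 0.55214476 -0.09003073  0.012     ] [ 0.7216032  -0.08359208  0.012     ] yaw 3.18864235540498 3.19408422070633 2.175934335922907 ctr [ 0.63292572 -0.01724224  0.012     ]
hub (array([ 0.58460918, -0.0192595 ,  0.14299005]), np.float64(0.003349523773366181)) [ 0.585214   -0.02042471  0.147     ] [ 0.57932784 -0.02108191  0.147     ]
pegtop (array([ 0.4982042 , -0.02368051,  0.13027732]), np.float64(0.00010103823624042379))
```

```bash
cat >> h.py <<'E'
Y=np.radians(3.2);PIV=np.array([.587,-.0195,.140])
ey=np.array([-np.sin(Y),np.cos(Y),0]);s35,c35=np.sin(np.radians(35)),np.cos(np.radians(35));hx=np.array([np.cos(Y),np.sin(Y),0])
ex=c35*hx+[0,0,s35];nz=-s35*hx+[0,0,c35]
def peg(phi,h):
    f=np.radians(phi);return PIV+.077*(np.cos(f)*ex+np.sin(f)*ey)+h*nz
def pegtcp(phi):
    p=peg(phi,.035);p[2]=peg(phi,.025)[2]+.017;return p
MOUTH=PIV+.05*(np.cos(np.radians(75))*ex-np.sin(np.radians(75))*ey)
E
python3 -c "
from h import *
p=pegtcp(180);print(p,MOUTH,env.get_obs()['time_s']);to(p+[0,0,.08],183.2)"
```

```text
[ 0.50397977 -0.02414155  0.13331342] [ 0.60028005 -0.06712924  0.14742263] 0.4
go [-0.4832 -0.5048  0.0262] turn -22.67 rows 16.8
```

```bash
python3 steer.py '-.242 -.252 .013 -11.3 .045;-.242 -.252 .013 -11.3 .045;-.242 -.252 .013 -11.3 .045;-.242 -.252 .013 -11.3 .045;-.242 -.252 .013 -11.3 .045;-.242 -.252 .013 -11.3 .045;-.242 -.252 .013 -11.3 .045;-.242 -.252 .013 -11.3 .045' 10; python3 -c "
from h import *
to(pegtcp(180)+[0,0,.08],183.2)"
```

```text
time_s: 1.07
tool_pos: [0.3546, 0.3075, 0.2274]
tool_rot: [179.9, 0.0, 171.8]
force: [0.5, -0.6, 0.7]
grip_width: 0.0472
grasp_force: 0.0
go [-0.1949 -0.3071  0.0139] turn -11.36 rows 8.7
```

```bash
python3 steer.py '-.195 -.307 .014 -11.4 .045;-.195 -.307 .014 -11.4 .045;-.195 -.307 .014 -11.4 .045;-.195 -.307 .014 -11.4 .045;-.195 -.307 .014 -11.4 .045;-.195 -.307 .014 -11.4 .045;-.195 -.307 .014 -11.4 .045;-.195 -.307 .014 -11.4 .045'; python3 steer.py '0 0 0 0 .045;0 0 0 0 .045;0 0 0 0 .045'; python3 -c "
from h import *
to(pegtcp(180),183.2)
cv2.imwrite('pics/w1.png',eyes.read_camera('wrist')['color'])"
```

```text
time_s: 1.73
tool_pos: [0.4898, 0.0077, 0.215]
tool_rot: [180.0, 0.1, -176.8]
force: [0.9, 0.3, -0.6]
grip_width: 0.045
grasp_force: 0.0
time_s: 1.98
tool_pos: [0.4891, 0.0102, 0.2145]
tool_rot: [180.0, -0.0, -176.8]
force: [0.5, 0.4, -0.8]
grip_width: 0.0453
grasp_force: 0.0
go [-0.013  -0.0352  0.0812] turn 0.02 rows 2.1
```

View pics/w1.png

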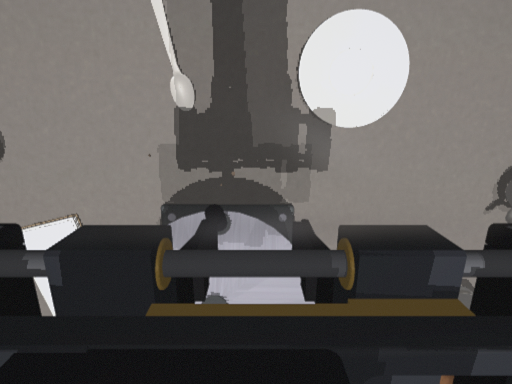

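The wrist view shows the peg at (215,213), left of the finger gap at about (255,250), which matches the computed 35 mm offset. I'll go down over the peg.

```bash
python3 steer.py '-.013 -.035 .02 0 .045;-.013 -.035 .02 0 .045;-.013 -.035 .04 0 .045;-.013 -.035 .06 0 .045;-.013 -.035 .081 0 .045;-.013 -.035 .081 0 .045;-.013 -.035 .081 0 .045' 10; python3 -c "
from h import *
for f in (180,165,150,135,120,105,100):to(pegtcp(f),f+3.2)"
```

```text
time_s: 2.62
tool_pos: [0.5032, -0.0232, 0.1329]
tool_rot: [180.0, -0.1, -176.6]
force: [0.4, -1.7, 0.1]
grip_width: 0.0451
grasp_force: 0.0
go [-0.0007 -0.001  -0.0004] turn 0.16 rows 0.0
go [-0.0029  0.0189 -0.0019] turn 15.16 rows 2.1
go [-0.0093  0.0375 -0.0063] turn 30.16 rows 4.2
go [-0.0193  0.0534 -0.0134] turn 45.16 rows 6.3
go [-0.0324  0.0656 -0.0225] turn 60.16 rows 8.4
go [-0.0476  0.0732 -0.0332] turn 75.16 rows 10.5
go [-0.053   0.0747 -0.037 ] turn 80.16 rows 11.2
```

```bash
python3 steer.py '-.001 .009 -.001 7 .045;-.003 .019 -.002 14 .045;-.006 .029 -.004 21 .045;-.009 .0375 -.006 28 .045;-.014 .045 -.009 35 .045;-.019 .053 -.013 42 .045;-.025 .059 -.0175 49 .045;-.029 .0625 -.02 56 .045' ; python3 -c "
from h import *
for f in (120,110,105,100):to(pegtcp(f),f+3.2)"
```

```text
time_s: 3.28
tool_pos: [0.5305, 0.0408, 0.1555]
tool_rot: [179.9, 0.1, 127.0]
force: [-0.5, -1.7, -0.5]
grip_width: 0.0451
grasp_force: 0.8
go [0.002  0.0031 0.0001] turn 3.81 rows 0.5
go [ 0.0011  0.0145 -0.0068] turn 13.81 rows 1.9
go [-0.0001  0.02   -0.0105] turn 18.81 rows 2.6
go [-0.0019  0.0253 -0.0142] turn 23.81 rows 3.3
```

```bash
python3 steer.py '.002 .0035 -.0005 4 .045;.0015 .009 -.004 9 .045;.001 .0145 -.007 14 .045;0 .02 -.0105 19 .045;-.002 .0255 -.0145 20 .045;-.002 .0255 -.0145 20 .045;-.002 .0255 -.0145 20 .045'
cat > d.py <<'E'
from h import *
import sys
t=eyes.read_camera("top");s=eyes.read_camera("scene");n=sys.argv[1]
r=lambda i,x,y,w,h,k:cv2.resize(i[y:y+h,x:x+w],(w*k,h*k),interpolation=cv2.INTER_CUBIC)
cv2.imwrite(f"pics/{n}.png",np.hstack([r(t["color"],225,110,100,100,4),r(s["color"],235,150,100,100,4)]))
E
python3 d.py d1
```

```text
time_s: 3.87
tool_pos: [0.5519, 0.054, 0.1691]
tool_rot: [179.9, 0.0, 107.4]
force: [-0.3, -0.4, -0.0]
grip_width: 0.045
grasp_force: 0.1
```

View pics/d1.png

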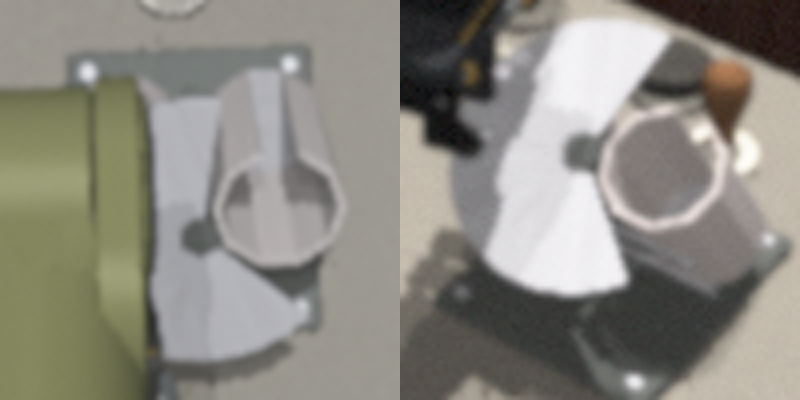

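The opening (right-hand crop) sits round the slotted lane's mouth. In the scene image its edge corners are at about (302,160) and (292,221). Now I'll compute the angle.

Run:
```python
from h import *
t=eyes.read_camera("top");s=eyes.read_camera("scene")
def pl(c,u,v,h):
    o,d=ray(c,u-.4,v-.4);P=PIV+h*nz;q=o+d*((P-o)@nz)/(d@nz)-PIV;return q@ex*1e3,q@ey*1e3
for c,u,v in((s,302,160),(s,292,221.25),(t,302,187)):
    x,y=pl(c,u,v,.006);print(x,y,np.hypot(x,y),np.degrees(np.arctan2(y,x)))
print("hub",pl(t,275,169,.0085),pl(s,280.3,188,.0085))
print("mouth",pl(t,295,163.2,0),pl(s,300.7,191.5,0))
```

```text
86.88807743024158 -13.382742733151211 87.91266008138628 -8.756047623272558
-62.09578334155083 -68.43617837212084 92.40885682109459 -132.2191287825563
-54.96286436843324 -67.3042391376973 86.89520737927457 -129.23621075443717
hub (np.float64(0.4040419122061716), np.float64(-0.4641947861770004)) (np.float64(-0.9808765852818959), np.float64(-0.05015390338527301))
mouth (np.float64(9.724367648587123), np.float64(-49.858826439620415)) (np.float64(13.643529048412265), np.float64(-48.66863101683747))
```

Edge angles of -9° and -131° put the opening at about -70° against a target of -75°. Hub and mouth measurements agree with the model. I'll nudge it 5° further, then back out upward.

```bash
python3 -c "
from h import *
for f in (100,97,95):to(pegtcp(f),107.4)"
```

```text
go [ 0.0011  0.0009 -0.0016] turn -0.13 rows 0.1
go [ 0.0009  0.0042 -0.0038] turn -0.13 rows 0.1
go [ 0.0007  0.0064 -0.0054] turn -0.13 rows 0.2
```

```bash
python3 steer.py '.001 .003 -.003 0 .045;.001 .0065 -.0055 0 .045;.001 .0065 -.0055 0 .045;.001 .0035 -.0055 0 .045;.001 .0035 -.03 0 .05;.001 .0035 -.06 0 .087;.001 .0035 -.09 0 .087;.001 .0035 -.1 0 .087'; python3 d.py d2;  python3 -c "
from h import *
L=np.array([.4925,.352,.055]);to(L+[0,0,.18],180-48)"
```

```text
time_s: 4.73
tool_pos: [0.5563, 0.055, 0.2728]
tool_rot: [179.6, 0.0, 107.2]
force: [1.1, -0.2, 0.5]
grip_width: 0.0625
grasp_force: 0.0
go [0.3022 0.0273 0.0357] turn -24.78 rows 7.3
```

```bash
python3 steer.py '.302 .027 .036 -25 .087;.302 .027 .036 -25 .087;.302 .027 .036 -25 .087;.302 .027 .036 -25 .087;.302 .027 .036 -25 .087;.302 .027 .036 -25 .087;.302 .027 .036 -25 .087;.302 .027 .036 -25 .087';python3 steer.py '-.06 0 0 0 .087;-.06 0 0 0 .087;-.06 0 0 0 .087;-.06 0 0 0 .087'
python3 - <<'E'
from h import *
w=eyes.read_camera("wrist");cv2.imwrite("pics/w2r.png",w["color"])
o=w["world_from_camera"][:3,3];print(o,onz(w,256,100,.056))
a=cv2.imread("pics/d2.png");b=cv2.resize(w["color"],(400,300))
cv2.imwrite("pics/c2.png",np.hstack([a[:300,:],b])[:, 400:])
cv2.imwrite("pics/c2.png",np.vstack([a[:300],np.hstack([b,np.zeros_like(b)])]))
E
```

```text
time_s: 5.5
tool_pos: [0.4856, 0.359, 0.2285]
tool_rot: [-179.8, -0.2, 132.8]
force: [-0.5, 0.2, -1.0]
grip_width: 0.0871
grasp_force: 0.0
time_s: 5.83
tool_pos: [0.5312, 0.3052, 0.2301]
tool_rot: [-179.8, 0.0, 132.0]
force: [-0.1, 0.8, 0.7]
grip_width: 0.087
grasp_force: 0.0
[0.4833825  0.36026688 0.37458499] [0.47691899 0.368667   0.056     ]
```

View pics/c2.png

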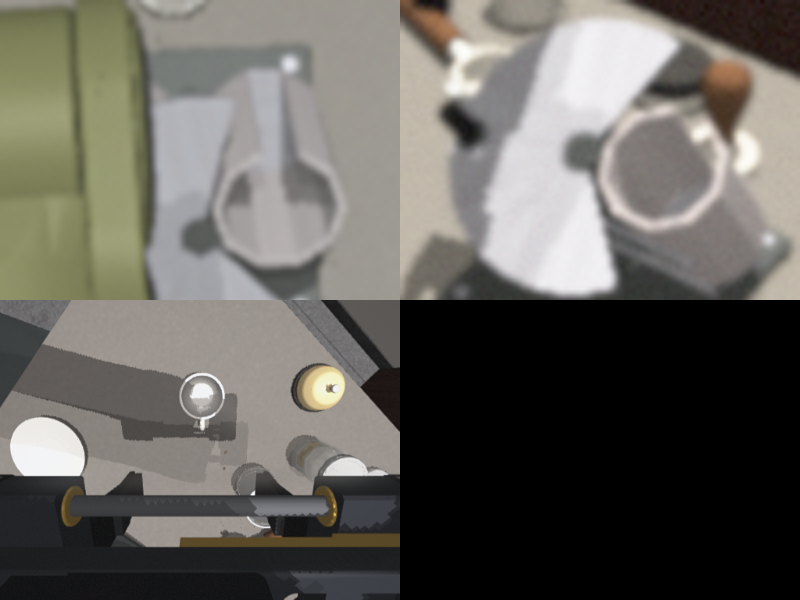

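The scene crop shows the cover fully clear of the slotted mouth, with corners at about (304.5,162) and (289,222.5). The wrist view shows the cup's rim at about (259,123) and the handle straight below it at (259,162), so the handle lies along tool -x. Now the precise fit.

```bash
cat > cup.py <<'E'
from h import *
import sys
u0,v0=int(sys.argv[1]),int(sys.argv[2])
w=eyes.read_camera("wrist");x,y=u0-50,v0-50
a=cv2.resize(w["color"][y:y+100,x:x+100].max(2),None,fx=4,fy=4,interpolation=cv2.INTER_CUBIC);b=cv2.GaussianBlur(a,(5,5),0)
R=.0315*w["fx"]/(w["world_from_camera"][2,3]-.056)*4
ci=cv2.HoughCircles(b,cv2.HOUGH_GRADIENT,1,300,param1=80,param2=10,minRadius=int(R*.9),maxRadius=int(R*1.1))[0][0]
yy,xx=np.mgrid[:400,:400];d=np.hypot(xx-ci[0],yy-ci[1]);th=np.arctan2(yy-ci[1],xx-ci[0])
m=(b>175)&(d>ci[2]+8)&(d<ci[2]*1.7)&(abs(th-np.pi/2)<.5)
P=onz(w,ci[0]/4+x-.375,ci[1]/4+y-.375,.056);h=onz(w,xx[m].mean()/4+x-.375,yy[m].mean()/4+y-.375,.045)
an=np.degrees(np.arctan2(*(h-P)[[1,0]]))
print("R",ci[2]/R,"P",P,"h",h,m.sum(),"ang",an,"dist",np.linalg.norm((h-P)[:2]))
P[2]=.056
to(P+[0,0,.174],an+180);to(P,an+180)
E
python3 cup.py 259 123
python3 - <<'E'
from h import *
s=eyes.read_camera("scene");A=[]
for u,v in((304.5,162),(288.75,222.5)):
    o,d=ray(s,u-.4,v-.4);P=PIV+.006*nz;q=o+d*((P-o)@nz)/(d@nz)-PIV;A.append(np.degrees(np.arctan2(q@ey,q@ex)))
print(A,np.mean(A))
E
```

```text
R 0.9103164187378422 P [0.49429332 0.35265191 0.056     ] h [0.52129342 0.32588856 0.045     ] 1504 ang -44.747697865688714 dist 0.03801688014524021
go [0.0572 0.004  0.0007] turn -2.99 rows 1.4
go [0.057  0.0043 0.1747] turn -2.99 rows 4.4
[np.float64(-14.590995913259608), np.float64(-137.4121198406153)] -76.00155787693745
```

The dial is at -76°, which is good. Grasping the left cup.

```bash
python3 steer.py '.03 .004 0 -2.5 .087;.057 .004 0 -2.5 .087;.057 .004 .04 -2.5 .087;.057 .004 .08 -2.5 .087;.057 .004 .12 -2.5 .087;.057 .004 .16 -2.5 .087;.057 .004 .175 -2.5 .087;.057 .004 .175 -2.5 .087'; python3 steer.py '0 0 .001 0 .087;0 0 .001 0 .05;0 0 .001 0 .05;0 0 .001 0 .05;0 0 .001 0 .05;0 0 .001 0 .05' 15
```

```text
time_s: 6.65
tool_pos: [0.4911, 0.3509, 0.0516]
tool_rot: [-179.4, -0.1, 134.9]
force: [-0.6, -0.8, -0.4]
grip_width: 0.0872
grasp_force: 0.0
time_s: 7.15
tool_pos: [0.4957, 0.3523, 0.0571]
tool_rot: [179.9, -0.0, 134.7]
force: [-1.9, -1.0, 2.7]
grip_width: 0.0619
grasp_force: 15.6
```

```bash
cat >> h.py <<'E'
def drop(u,w): # TCP for upright cup with base centre at u (slot side), w (out of mouth)
    return MOUTH+u*ex+w*nz+[0,0,.057]
E
python3 steer.py '0 0 -.03 0 .05;0 0 -.07 0 .05;0 0 -.11 0 .05;0 0 -.15 0 .05;0 0 -.19 0 .05;0 0 -.22 0 .05;0 0 -.22 0 .05';python3 -c "
from h import *
p=drop(-.0145,-.014);print(p,env.get_obs()['grasp_force']);q=p.copy();q[2]=.285;to(q,183.7)"
```

```text
time_s: 7.73
tool_pos: [0.4983, 0.3538, 0.2843]
tool_rot: [179.2, 0.0, 134.7]
force: [1.7, 0.1, -2.1]
grip_width: 0.0616
grasp_force: 15.0
[ 0.59643842 -0.06734402  0.18463764] 14.995204535789526
go [-0.3683 -0.2265 -0.0035] turn -48.99 rows 10.4
```

```bash
python3 steer.py '-.045 -.028 0 -6 .05;-.09 -.055 0 -12 .05;-.135 -.083 0 -18 .05;-.18 -.11 0 -24 .05;-.225 -.138 0 -30 .05;-.27 -.166 0 -36 .05;-.315 -.194 0 -42 .05;-.35 -.215 0 -47 .05';python3 steer.py '-.002 -.001 0 0 .05;-.002 -.001 0 0 .05;-.002 -.001 0 0 .05;-.002 -.001 0 0 .05';python3 -c "
from h import *
p=drop(-.0145,-.014);q=p.copy();q[2]=.285;to(q,183.7)"
```

```text
time_s: 8.4
tool_pos: [0.571, 0.0258, 0.2756]
tool_rot: [180.0, -0.0, -178.0]
force: [0.9, -0.1, -1.8]
grip_width: 0.0616
grasp_force: 15.0
time_s: 8.73
tool_pos: [0.5729, 0.0286, 0.2755]
tool_rot: [180.0, -0.1, -178.2]
force: [0.3, 0.0, -1.5]
grip_width: 0.0617
grasp_force: 15.0
go [-0.0204 -0.0966 -0.0096] turn -1.87 rows 2.4
```

```bash
python3 steer.py '-.02 -.05 0 -2 .05;-.02 -.096 0 -2 .05;-.02 -.096 0 -2 .05;-.02 -.096 0 -2 .05;-.02 -.096 .02 -2 .05;-.02 -.096 .02 -2 .05';python3 -c "
from h import *
p=drop(-.0145,-.014);to(p,183.7);to(p+[0,0,.02],183.7)
a=eyes.read_camera('wrist')['color'];t=eyes.read_camera('top')['color'];s=eyes.read_camera('scene')['color']
r=lambda i,x,y,w,h,k:cv2.resize(i[y:y+h,x:x+w],(w*k,h*k),interpolation=cv2.INTER_CUBIC)
cv2.imwrite('pics/p1.png',np.hstack([r(s,235,120,100,120,4),cv2.resize(a,(400,300))[:,:].repeat(1,0) if 0 else np.vstack([cv2.resize(a,(400,300)),r(t,255,120,80,36,5)])]))
"
```

```text
time_s: 9.23
tool_pos: [0.5948, -0.0662, 0.2528]
tool_rot: [179.9, -0.3, -176.1]
force: [-0.9, 1.3, -3.4]
grip_width: 0.0615
grasp_force: 15.0
go [-0.0019 -0.0013  0.0682] turn 0.16 rows 1.6
go [-0.0018 -0.0013  0.0482] turn 0.16 rows 1.2
```

View pics/p1.png

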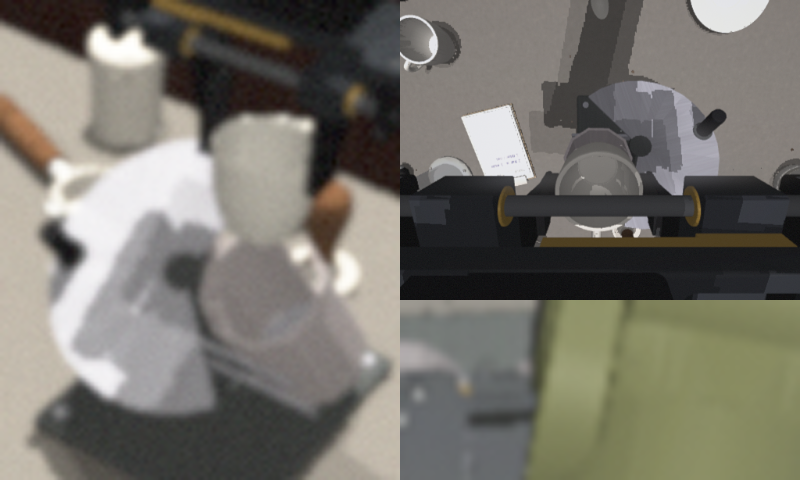

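The cup hangs upright above the slotted mouth, with its base at (262,235) in the left crop. The peg is well clear on the other side. Lowering it in.

```bash
python3 steer.py '-.002 -.001 .02 0 .05;-.002 -.001 .04 0 .05;-.002 -.001 .052 0 .05;-.002 -.001 .06 0 .05;-.002 -.001 .06 0 .05';python3 steer.py '0 0 .003 0 .05;0 0 .006 0 .05;0 0 .008 0 .05;0 0 .008 0 .05'; python3 -c "
from h import *
p=drop(-.0145,-.014);to(p,183.7)"
```

```text
time_s: 9.8
tool_pos: [0.5975, -0.0686, 0.1946]
tool_rot: [180.0, -0.2, -176.2]
force: [0.0, 0.1, -2.0]
grip_width: 0.0619
grasp_force: 15.0
time_s: 10.13
tool_pos: [0.5984, -0.0694, 0.1882]
tool_rot: [180.0, 0.0, -176.3]
force: [-0.7, 0.3, -1.2]
grip_width: 0.0613
grasp_force: 15.0
go [0.0018 0.0021 0.0036] turn 0.03 rows 0.1
```

```bash
python3 steer.py '.002 .002 .002 0 .05;.002 .002 .004 0 .05;.002 .002 .004 0 .05'; python3 steer.py '0 0 0 0 .078;0 0 0 0 .078;0 0 0 0 .078;0 0 0 0 .078;0 0 0 0 .078;0 0 0 0 .078;0 0 0 0 .078;0 0 0 0 .078'; python3 -c "
from h import *
a=eyes.read_camera('wrist')['color'];t=eyes.read_camera('top')['color'];s=eyes.read_camera('scene')['color']
r=lambda i,x,y,w,h,k:cv2.resize(i[y:y+h,x:x+w],(w*k,h*k),interpolation=cv2.INTER_CUBIC)
cv2.imwrite('pics/p2.png',np.hstack([r(s,235,120,100,120,4),np.vstack([cv2.resize(a,(400,300)),r(t,255,120,80,36,5)])]))
"
```

```text
time_s: 10.38
tool_pos: [0.5959, -0.0672, 0.1837]
tool_rot: [180.0, -0.0, -176.3]
force: [0.4, 0.2, -0.7]
grip_width: 0.0614
grasp_force: 15.0
time_s: 11.05
tool_pos: [0.5962, -0.0675, 0.1841]
tool_rot: [180.0, 0.0, -176.3]
force: [-0.6, 1.1, -0.1]
grip_width: 0.078
grasp_force: 0.0
```

View pics/p2.png

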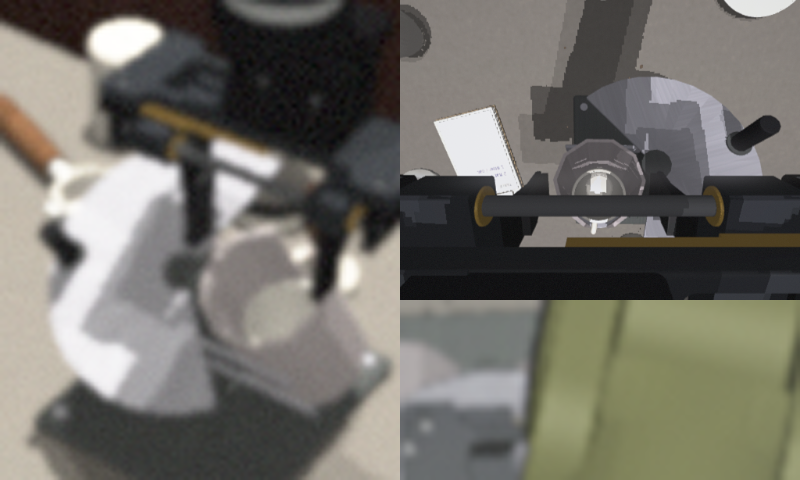

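The first cup has slid down into the lane, with its rim low in the tube and the handle in the slot at (593,230) in the wrist crop. Next I'll lift off and go to the right cup.

```bash
python3 steer.py '0 0 -.03 0 .078;0 0 -.06 0 .087;0 0 -.09 0 .087;0 0 -.09 0 .087'; python3 -c "
from h import *
to(np.array([.5245,-.366,.23]),145)"
```

```text
time_s: 11.53
tool_pos: [0.599, -0.0683, 0.2806]
tool_rot: [-180.0, 0.6, -176.3]
force: [0.9, -0.6, -0.1]
grip_width: 0.0859
grasp_force: 0.0
go [ 0.0942 -0.2923  0.0498] turn 38.72 rows 7.5
```

```bash
python3 -c "
from h import *
to(np.array([.508,-.355,.23]),145)"; python3 steer.py '.01 -.036 .006 5 .087;.022 -.07 .012 10 .087;.035 -.105 .02 15 .087;.048 -.14 .027 20 .087;.06 -.175 .034 25 .087;.073 -.21 .04 30 .087;.085 -.245 .05 35 .087;.105 -.28 .05 39 .087';  python3 -c "
from h import *
to(np.array([.508,-.355,.23]),145)"
```

```text
go [ 0.11   -0.2802  0.0496] turn 38.72 rows 7.3
time_s: 12.2
tool_pos: [0.5096, -0.3539, 0.222]
tool_rot: [180.0, -0.1, 144.6]
force: [1.2, 0.4, -0.8]
grip_width: 0.087
grasp_force: 0.0
go [ 0.0007 -0.0018 -0.008 ] turn -0.39 rows 0.2
```

```bash
python3 steer.py '0 -.002 -.008 0 .087;0 -.002 -.008 0 .087;0 -.002 -.008 0 .087'
python3 - <<'E'
from h import *
w=eyes.read_camera("wrist");t=eyes.read_camera("top");s=eyes.read_camera("scene")
r=lambda i,x,y,w,h,k:cv2.resize(i[y:y+h,x:x+w],(w*k,h*k),interpolation=cv2.INTER_CUBIC)
cv2.imwrite("pics/c3.png",np.vstack([np.hstack([r(t["color"],250,115,66,50,6),r(s["color"],270,165,66,50,6)]),np.hstack([r(w["color"],156,80,198,150,2),np.zeros((300,396,3),np.uint8)])]))
T=w["world_from_camera"];p=T[:3,:3].T@(np.array([.4755,-.332,.056])-T[:3,3]);print(p[0]/p[2]*w["fx"]+w["cx"],p[1]/p[2]*w["fy"]+w["cy"])
E
```

```text
time_s: 12.45
tool_pos: [0.5088, -0.3554, 0.2322]
tool_rot: [180.0, 0.0, 144.7]
force: [0.2, 0.0, -0.3]
grip_width: 0.087
grasp_force: 0.0
253.40962698103496 140.89976238203693
```

View pics/c3.png

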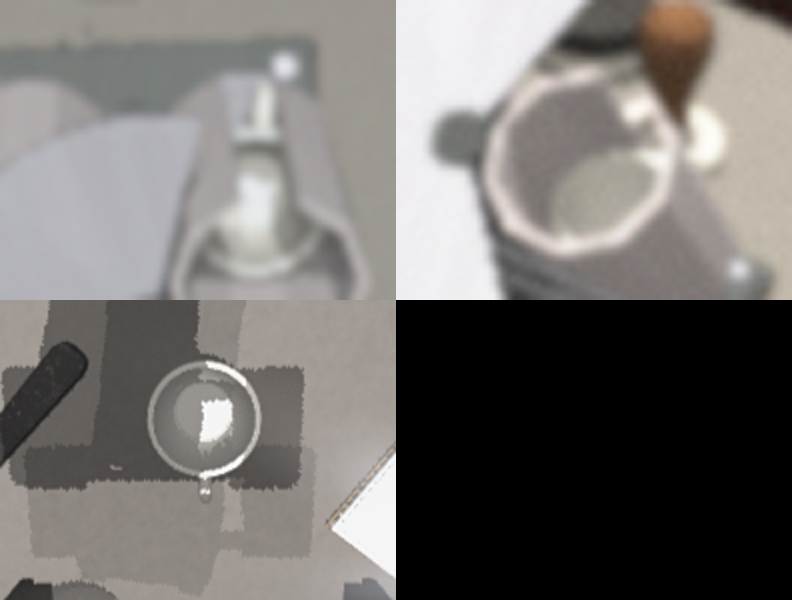

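The first cup's rim shows low in the slotted lane, with its handle in the slot at (294,132) in the full top image. The wrist view has the second cup's centre at (258,139) and its handle straight below at (258,176).

```bash
python3 - <<'E'
from h import *
t=eyes.read_camera("top");w=eyes.read_camera("wrist")
def lane(u,v):
    o,d=ray(t,u-.4,v-.4);q=np.linalg.solve(np.c_[ex,nz,-d],(o-MOUTH)-0) if 0 else None
    # plane through lane axis normal ey
    k=((MOUTH-o)@ey)/(d@ey);return o,d
# rim ellipse: near & far points both on rim plane at height w: solve for w from the apparent centre assuming on-axis
o,d=ray(t,293.1,148.1);A=np.c_[nz,ey,-d];w_,y_,_=np.linalg.solve(A,o-MOUTH);print("rim above stop",128+w_*1e3,"y",y_*1e3)
for p in((258,139),):
    P=onz(w,p[0]-.3,p[1]-.3,.056);print(P,"R",28*(w["world_from_camera"][2,3]-.056)/w["fx"])
    to(np.array([P[0],P[1],.23]),env.get_obs()["tool_rot"][2])
E
python3 cup.py 258 139
```

```text
rim above stop 50.82032155590437 y -4.301158976787973
[ 0.47682098 -0.3247926   0.056     ] R 0.030764144045528498
go [0.0433 0.0049 0.0017] turn 0.0 rows 1.0
R 0.9968649101609742 P [ 0.47646236 -0.32683441  0.056     ] h [ 0.51179844 -0.3508876   0.045     ] 141 ang -34.2430278814671 dist 0.042745696455709095
go [0.0425 0.0033 0.0018] turn -0.88 rows 1.0
go [0.0424 0.0033 0.1758] turn -0.88 rows 4.3
```

```bash
python3 steer.py '.042 .004 0 -.5 .087;.042 .004 0 -.5 .087;.042 .004 .04 -.5 .087;.042 .004 .08 -.5 .087;.042 .004 .12 -.5 .087;.042 .004 .16 -.5 .087;.042 .004 .175 -.5 .087;.042 .004 .175 -.5 .087'; python3 steer.py '0 0 0 0 .087;0 0 0 0 .05;0 0 0 0 .05;0 0 0 0 .05;0 0 0 0 .05;0 0 0 0 .05' 15; python3 steer.py '0 0 -.03 0 .05;0 0 -.07 0 .05;0 0 -.11 0 .05;0 0 -.15 0 .05;0 0 -.19 0 .05;0 0 -.22 0 .05;0 0 -.22 0 .05';python3 -c "
from h import *
p=drop(-.0145,-.014);q=p.copy();q[2]=.275;to(q,183.7)"
```

```text
time_s: 13.42
tool_pos: [0.4739, -0.3251, 0.0528]
tool_rot: [-179.9, -0.5, 145.3]
force: [-0.2, 0.3, 0.5]
grip_width: 0.0867
grasp_force: 0.0
time_s: 13.92
tool_pos: [0.4771, -0.3281, 0.0579]
tool_rot: [180.0, 0.1, 145.2]
force: [-0.1, -1.0, 2.4]
grip_width: 0.0615
grasp_force: 6.0
time_s: 14.5
tool_pos: [0.4787, -0.3302, 0.2841]
tool_rot: [179.9, 0.6, 145.2]
force: [0.8, -1.3, -0.9]
grip_width: 0.0615
grasp_force: 15.0
go [0.0534 0.283  0.0092] turn -38.49 rows 6.9
```

```bash
python3 steer.py '.007 .036 0 -5 .05;.014 .072 0 -10 .05;.02 .108 0 -15 .05;.027 .144 0 -20 .05;.034 .18 0 -25 .05;.04 .216 0 -30 .05;.047 .252 .005 -35 .05;.053 .283 .009 -38.5 .05'; python3 steer.py '0 0 0 0 .05;0 0 0 0 .05;0 0 0 0 .05'; python3 -c "
from h import *
to(drop(-.0145,-.014)-.001*ey+[0,0,.02],183.7)"
```

```text
time_s: 15.17
tool_pos: [0.5949, -0.0621, 0.2673]
tool_rot: [179.9, -0.0, -175.9]
force: [0.9, 0.5, -1.2]
grip_width: 0.0611
grasp_force: 15.0
time_s: 15.42
tool_pos: [0.594, -0.066, 0.2674]
tool_rot: [-179.9, -0.1, -176.3]
force: [0.1, 0.6, -0.7]
grip_width: 0.061
grasp_force: 15.0
go [-0.0025 -0.0025  0.0628] turn -0.03 rows 1.5
```

```bash
python3 steer.py '-.0025 -.0025 .02 0 .05;-.0025 -.0025 .04 0 .05;-.0025 -.0025 .06 0 .05;-.0025 -.0025 .063 0 .05;-.0025 -.0025 .07 0 .05;-.0025 -.0025 .076 0 .05;-.0025 -.0025 .076 0 .05;-.0025 -.0025 .076 0 .05';python3 -c "
from h import *
to(drop(-.0145,-.014)-.001*ey,183.7)"
```

```text
time_s: 16.08
tool_pos: [0.5973, -0.0678, 0.1927]
tool_rot: [-180.0, 0.1, -176.3]
force: [-0.7, -1.7, -1.4]
grip_width: 0.0612
grasp_force: 15.0
go [ 0.0008 -0.0005  0.008 ] turn 0.0 rows 0.2
```

```bash
python3 steer.py '.001 -.0005 .003 0 .05;.001 -.0005 .006 0 .05;.001 -.0005 .008 0 .05;.001 -.0005 .008 0 .05'; python3 steer.py '0 0 0 0 .078;0 0 0 0 .078;0 0 0 0 .078;0 0 0 0 .078;0 0 0 0 .078;0 0 0 0 .078;0 0 0 0 .078;0 0 0 0 .078'; python3 -c "
from h import *
w=eyes.read_camera('wrist')
cv2.imwrite('pics/w5.png',w['color'])"; python3 steer.py '0 0 -.03 0 .078;0 0 -.06 0 .078;0 0 -.09 0 .087;.04 .04 -.09 0 .087;.08 .08 -.09 0 .087;.1 .12 -.09 0 .087;.1 .16 -.09 0 .087;.1 .2 -.09 0 .087'
python3 - <<'E'
from h import *
w=cv2.imread("pics/w5.png");t=eyes.read_camera("top");s=eyes.read_camera("scene")
r=lambda i,x,y,w,h,k:cv2.resize(i[y:y+h,x:x+w],(w*k,h*k),interpolation=cv2.INTER_CUBIC)
cv2.imwrite("pics/c6.png",np.vstack([np.hstack([r(t["color"],250,115,66,50,6),r(s["color"],270,165,66,50,6)]),np.hstack([r(w,156,160,198,150,2),r(s["color"],235,150,99,75,4)])]))
E
```

```text
time_s: 16.42
tool_pos: [0.5958, -0.0679, 0.1837]
tool_rot: [180.0, -0.0, -176.3]
force: [0.4, 0.1, -1.3]
grip_width: 0.0615
grasp_force: 15.0
time_s: 17.08
tool_pos: [0.5961, -0.068, 0.184]
tool_rot: [180.0, 0.0, -176.3]
force: [1.0, 0.1, 0.9]
grip_width: 0.0779
grasp_force: 0.0
time_s: 17.8
tool_pos: [0.4857, 0.101, 0.2748]
tool_rot: [179.9, 0.1, -176.4]
force: [2.0, -0.0, -0.5]
grip_width: 0.0864
grasp_force: 0.0
```

View pics/c6.png

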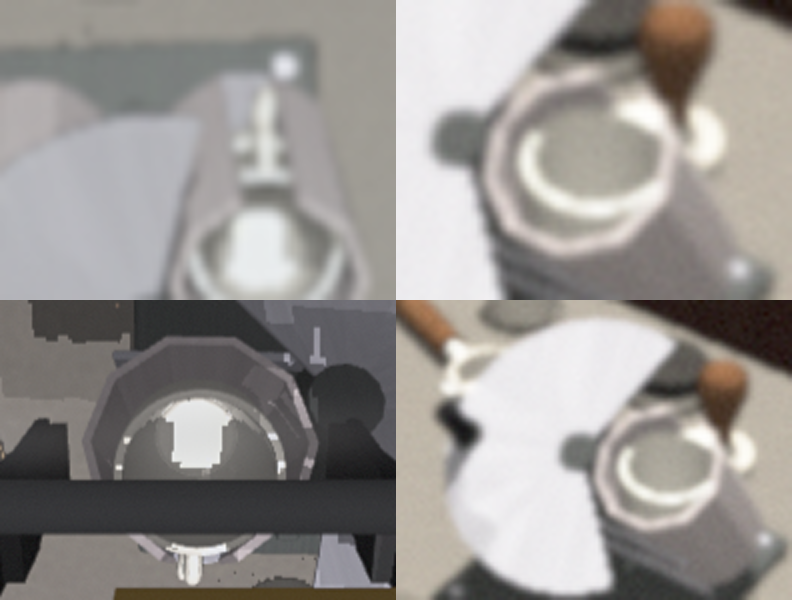

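The second cup sits on the first, with its rim just inside the mouth. Both handles lie in the slot at (294,138) and (294,130) in the full top image, and the cover is still clear. I'll check the height numerically and confirm it's steady.

```bash
python3 - <<'E'
from h import *
t=eyes.read_camera("top");s=eyes.read_camera("scene")
for nm,u,v in(("cup2 far rim",293.8,143.8),("cup1 far rim",292.4,136.3)):
    o,d=ray(t,u,v)
    for uu in(.027,.033):
        a,b,_=np.linalg.solve(np.c_[nz,ey,-d],o-MOUTH-uu*ex);print(nm,uu,128+a*1e3,b*1e3)
# scene: rim centre ~ mean of left(518,155) right(668,165), crop x0=396
o,d=ray(s,(593-396)/6+270-.4,160/6+165-.4);a,b,_=np.linalg.solve(np.c_[nz,ey,-d],o-MOUTH);print("scene centre",128+a*1e3,b*1e3)
g=cv2.cvtColor(t["color"],6).astype(int)
import subprocess
E
python3 steer.py '0 0 0 0 .087;0 0 0 0 .087;0 0 0 0 .087;0 0 0 0 .087;0 0 0 0 .087;0 0 0 0 .087'
python3 -c "
from h import *
import time
o=env.get_obs();print(o['time_s'],o['joint_velocities'].round(2),o['force'])
a=eyes.read_camera('scene')['color'].astype(int);b=cv2.imread('pics/c6.png')
r=cv2.resize(a[165:215,270:336].astype(np.uint8),(396,300),interpolation=cv2.INTER_CUBIC);print(abs(r.astype(int)-b[:300,396:]).mean())"
```

```text
cup2 far rim 0.027 83.19599973198345 -3.2416352188364512
cup2 far rim 0.033 96.26446476560834 -2.1051837284153803
cup1 far rim 0.027 36.51591369615936 -3.5566450764381763
cup1 far rim 0.033 50.23468901665565 -2.4158051161520757
scene centre 139.48320119724036 -10.249145377088889
time_s: 18.5
tool_pos: [0.4876, 0.1, 0.2739]
tool_rot: [-180.0, -0.0, -176.3]
force: [-0.3, 0.6, 0.3]
grip_width: 0.0868
grasp_force: 0.0
18.5 [-0.17 -0.11 -0.19  0.04 -0.06  0.02 -0.01] [-0.34766925  0.5788359   0.25948172]
1.3166863075196409
```

```bash
python3 -c "
from cell import env, eyes, workorder
print(workorder.sign_off())"
```

```text
the job is handed in; nothing more can be done
None
```

I turned the cover over the slotted lane (right side, about -76°) and fed in both cups base first; the last views show them stacked with handles in the slot. I handed the job in at about 18.5 s of 72, but no verdict came back.

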